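# Store the ink tin from behind the bottle and can

### The job

Clear the black bottle and the red can out of the wooden tray and stand both on the rubber side mat, then fetch the ink tin that was behind them, stand it in the middle of the round metal dish and close the steel cover over it, centred in the dish. When it is closed, put the bottle and the can back upright in the tray, each in the very place where it stood at the start. Keep the bottle, the can and the tin upright all the time, and leave the glass jar and the round printing baren where they are.

Things in the scene. Friction and masses are not known exactly. Their poses are not given: they have to be found in the camera images.
- bottle: loose black square-section plastic bottle, 58 x 58 x 184 mm, about 0.46 kg, with straight sides up to 112 mm, shoulders that slope in from there to 160 mm, and a round cap 32 mm across from 160 mm to the top (a firm grip on the cap carries it), standing in the front half of the wooden tray, left or right. Origin: centre of its underside, z up; x and y across its flat sides.
- can: loose red oblong solvent can with screw cap, 40 (own x) x 66 (own y) x 144 mm, about 0.42 kg; the oblong body is 129 mm high and the narrow cap (26 mm across) is above it. It stands in the front half of the wooden tray beside the bottle. Origin: centre of its underside, z up. Another red can far at the back left of the worktop is furniture.
- ink_tin: loose low round ink tin, 68 mm across (66 mm at the body), 47 mm high, about 0.32 kg, standing in the wooden tray in the middle behind the bottle and the can. Origin: centre of its underside, z up.
- cover: loose steel cover, an upside-down hollow cup standing on its open rim on the worktop: 104 mm outside, 96 mm inside, inner height 64 mm, 68 mm high without the knob. On top a round black knob 28 mm across between heights 84 and 106 mm, on a 16 mm thick neck. 0.25 kg. Origin: centre of the open rim at the bottom, z up.
- store_tray: fixed shallow wooden tray 200 x 210 mm; its floor is 12 mm above the worktop, the 8 mm wide rim 18 mm. Dark flush pads mark the places, within about 6 mm, of bottle and can (front) and tin: centred at own (x,y) = (-55,+55), (-55,-55) and (0,0) mm. Origin: centre of its underside, at the worktop; own -x is the front, toward the robot.
- side_mat: fixed dark rubber mat with fine ribs, 140 (own x) x 240 (own y) x 4 mm. Origin: centre of its underside, at the worktop. Bottle and can fit side by side along its y.
- keeper_dish: fixed round dark steel dish, 142 mm across; flat floor 6 mm above the worktop, inside width 132 mm, lip 12 mm above the worktop. Origin: centre of its underside, at the worktop.
- jar: loose glass jar with dark thinned ink, 66 mm across, 82 mm high; bystander. Origin: centre of its underside.
- baren: loose round black printing baren with wooden strap handle, 100 mm across, 40 mm high; bystander. Origin: centre of its underside.

How it is judged (in metres and radians):
On the way, in this order (a step that is already met when the one before it is completed fails the run):
1. bottle and can both stand released on the side mat, while the tin is still in its place (x of bottle in the frame of side_mat between -0.07 and 0.07 m and y of bottle in the frame of side_mat between -0.12 and 0.12 m and z of each of bottle, can in the frame of side_mat below 0.009 m and angle between each of bottle, can's own z axis and vertical below 0.08 rad and x of can in the frame of side_mat between -0.07 and 0.07 m and y of can in the frame of side_mat between -0.12 and 0.12 m and contact force between the fingers and bottle below 0.2 N and contact force between the fingers and can below 0.2 N and distance of ink_tin from where it was at the start of the episode below 0.02 m), for 0.2 s.
2. the ink tin stands released in the middle of the dish, bottle and can still on the mat (horizontal distance between ink_tin and keeper_dish below 0.012 m and z of ink_tin in the frame of keeper_dish below 0.01 m and angle between each of ink_tin, bottle, can's own z axis and vertical below 0.08 rad and x of bottle in the frame of side_mat between -0.07 and 0.07 m and y of bottle in the frame of side_mat between -0.12 and 0.12 m and z of each of bottle, can in the frame of side_mat below 0.009 m and x of can in the frame of side_mat between -0.07 and 0.07 m and y of can in the frame of side_mat between -0.12 and 0.12 m and contact force between the fingers and ink_tin below 0.2 N), for 0.2 s.
3. the cover is closed over the tin in the dish and released, bottle and can still on the mat (horizontal distance between each of ink_tin, cover and keeper_dish below 0.012 m and z of each of ink_tin, cover in the frame of keeper_dish below 0.01 m and angle between each of ink_tin, cover, bottle, can's own z axis and vertical below 0.08 rad and z of cover in the frame of keeper_dish above 0.003 m and x of bottle in the frame of side_mat between -0.07 and 0.07 m and y of bottle in the frame of side_mat between -0.12 and 0.12 m and z of each of bottle, can in the frame of side_mat below 0.009 m and x of can in the frame of side_mat between -0.07 and 0.07 m and y of can in the frame of side_mat between -0.12 and 0.12 m and contact force between the fingers and cover below 0.2 N), for 0.2 s.
At the end, for the whole second after the job is handed in: The tin stands upright on the dish floor within 12 mm of the dish's centre, with the cover over it, its rim down on the dish floor, within 12 mm of the centre; bottle and can stand upright in the tray, each within 15 mm of where it stood at the start; all at rest and released (horizontal distance between each of ink_tin, cover and keeper_dish below 0.012 m and z of each of ink_tin, cover in the frame of keeper_dish below 0.01 m and angle between each of ink_tin, cover, bottle, can's own z axis and vertical below 0.08 rad and z of cover in the frame of keeper_dish above 0.003 m and distance of each of bottle, can from where it was at the start of the episode below 0.015 m and linear speed of each of bottle, can, ink_tin, cover below 0.02 m/s); the robot touches nothing.
It fails at once if bottle tipped over or tilted far (angle between bottle's own z axis and vertical above 0.6 rad).
It fails at once if can tipped over or tilted far (angle between can's own z axis and vertical above 0.6 rad).
It fails at once if ink tin tipped over or tilted far (angle between ink_tin's own z axis and vertical above 0.6 rad).
It fails at once if jar pushed away or lifted (distance of jar from where it was at the start of the episode above 0.03 m).
It fails at once if baren pushed away or lifted (distance of baren from where it was at the start of the episode above 0.03 m).
It also fails if it takes over 144 s, if anything falls off the work surface, if the arm or the gripper's body presses on something with over 40 N, if the wrist force passes 120 N, or if a joint passes its speed limit or range.

### The arm

A 7-joint arm with a two-finger parallel gripper is mounted at the origin on a cart in front of the work surface, level with it; the furniture and walls round the work are solid. World frame = base frame: x ahead of the robot, y to its left, z up, the work surface at z = 0. Lengths are in mm, angles in rad, forces in N, time in s.
With the tool pointing down it reaches from about 400 to 750 mm from the base axis. Payload 19.5 kg.
Tool frame: the origin (TCP) lies midway between the tips of the shut fingers; the grasp point (between the pads) lies 19 mm behind it (manip.pinch_z is the distance from the TCP to the grasp point, in mm); z points along the fingers, y is the line along which they close (so a half turn about z gives the same grasp; the last joint's range is limited). The gripper opens to 85 mm and grips with 20 to 120 N. Pads are 22 mm wide; open, the fingers measure 114 mm over their backs; the gripper's body (76 mm by 85 mm) begins 54 mm behind the grasp point. The pads swing forward as they close: fully open they stand 13 mm farther back than shut.
Start: joints at [-1.265, 0.707, -0.028, 1.485, 0.022, 0.951, -0.075], TCP at [195.964, 540.549, 231.268] pointing down, gripper open.
Joint ranges: [-2.71, 2.71], [-0.32, 2.16], [-1.57, 1.52], [0, 2.45], [-1.46, 4.6], [0, 2.02], [-2.83, 2.83]. Speed limits (rad/s): [1.89, 1.89, 2.57, 2.57, 3.01, 3.01, 3.01].

### API

Orientations are given as a rotation vector (axis times angle).
In Python, from bench import readout, eyes, manip gives the robot as it stands.
- The arm moves only by the tool apply_moves, never from a script. Its argument "increments" is a list of rows, each a list of 7 numbers: the shift along the tool's x, y, z in mm, then the turn, a rotation vector about the tool's x, y, z in rad, then the finger opening in mm, from 0 to 85.4. In form: [[tx, ty, tz, ax, ay, az, gripper], ...]. A call has 1 to 10 rows; each row is the pose to reach, as a shift and turn from the pose commanded when the call began, along the tool's axes at that moment; what a row does not reach only later rows make up. A row lasts 1/12 s, in which the tool goes at most 41.7 mm and 7.16 degrees, less where a joint would pass 70% of its speed; a pose out of reach is approached as far as the arm can. A call with a gripper value outside its range is refused whole. The fingers move at their own pace and stop on an object; "squeeze" is the grip in N (left out, the last holds). Time passes only in rows, so rows that repeat a pose let the fingers close. It gives the time, the measured TCP pose, the force, the opening and the grip force at its end, in the units of the state.
- readout.get_obs(): the state, without advancing time (a new reading comes with each control period).
- eyes.camera(name): name is "side" or "top" or "wrist"; returns a dict with "pixels" (400x640x3 uint8, red, green, blue), "K" (3x3 intrinsics, pixels), "rvec" (rotation vector, rad) and "tvec" (3), from world to camera coordinates, as OpenCV has them. Camera axes: x right, y down, z forward; pixel columns grow to the right and rows downward; lengths in mm; the calibration is good to about 2 mm. The wrist camera is an equidistant fisheye: a pixel r from the principal point sees the ray r / f radians off the axis. A picture is of the moment at which its call begins. There is no depth.
- manip.close_job(): hands the job in; it is judged then, once.
The state is a dict: "t": time; "qpos": joint angles; "joint_vel": joint speeds; "effort": joint torques, N m; "tool_pos": TCP position; "tcp_rot": TCP orientation; "contact_force": force on the tool from outside, world axes, zero at the start; "ft_torque": the same for the moment, N m; "gripper_width": opening from 0.0 (shut) to 1.0 (fully open); "gripper_force": force on a finger pad.
Only numpy, scipy, OpenCV 4.12 (cv2) and the standard library are available. Lean on these libraries where they do the work, as an engineer would, in place of code of your own. Each camera call takes 0.05 s, during which the arm holds its last target. There are 200 camera calls.

## Working session

There is one attempt and no reset: what is moved stays moved. The work goes in short steps, Python scripts to look and compute and a tool call to move; the robot and the scene stay as the last step left them, time stands still between calls to the robot, and variables do not carry over. Pictures are saved under pics/ and viewed, at most 14 in all, crops included, and the job is handed in when it is done.

Besides the shell and the picture viewer there is one more tool, called in YAML: its name, and indented under it one key for each argument. apply_moves: Moves the arm, as the interface text tells. Its arguments: {"type":"object","properties":{"increments":{"type":"array","items":{"type":"array","items":{"type":"number"}}},"squeeze":{"type":"number"}},"required":["increments"]}

```bash
mkdir -p pics; ls; cat > h.py <<'E'
import numpy as np, cv2, sys
from bench import readout, eyes, manip
from scipy.spatial.transform import Rotation as R
def shot(n,f=None):
    c=eyes.camera(n)
    if f: cv2.imwrite('pics/'+f,c['pixels'][:,:,::-1])
    return c
def ray(c,u,v):
    K=np.array(c['K']);x=(u-K[0,2])/K[0,0];y=(v-K[1,2])/K[1,1]
    Rm=R.from_rotvec(np.ravel(c['rvec'])).as_matrix();t=np.ravel(c['tvec'])
    if c.get('fish'):
        r=np.hypot(x,y);d=np.array([np.sin(r)*x/r,np.sin(r)*y/r,np.cos(r)]) if r>1e-9 else np.array([0,0,1.])
    else: d=np.array([x,y,1])
    return -Rm.T@t, Rm.T@d
def plane(c,u,v,z):
    o,d=ray(c,u,v); return o+d*(z-o[2])/d[2]
E
python3 - <<'E'
from h import *
for n in('top','side','wrist'):
    c=shot(n,n+'0.png'); print(n,ray(c,320,200),np.array(c['K']).round(1).tolist())
    np.savez('pics/'+n+'0.npz',**{k:c[k] for k in('pixels','K','rvec','tvec')})
o=readout.get_obs();print(o); print(R.from_rotvec(o['tcp_rot']).as_matrix().round(3),manip.pinch_z)
E
```

```text
pics
top (array([ 372.55312713,  -29.92155638, 1157.25399108]), array([ 0.16498345,  0.02442241, -0.98621597])) [[463.4, 0.0, 325.4], [0.0, 463.4, 208.1], [0.0, 0.0, 1.0]]
side (array([  559.04813846, -1417.39748692,   773.98167085]), array([-0.02382027,  0.88170096, -0.4713206 ])) [[511.0, 0.0, 324.0], [0.0, 511.0, 196.6], [0.0, 0.0, 1.0]]
wrist (array([116.56145679, 569.33303562, 374.19355605]), array([ 0.3040061 , -0.10759757, -0.94658686])) [[309.7, 0.0, 319.2], [0.0, 309.7, 201.3], [0.0, 0.0, 1.0]]
{'t': 0.15, 'qpos': array([-1.26468373,  0.70693988, -0.02759478,  1.48486282,  0.0220072 ,
        0.95089302, -0.07549613]), 'joint_vel': array([ 8.54845952e-05, -1.57081391e-03, -5.77538035e-05, -1.50884852e-03,
       -2.08075023e-03, -9.19997474e-04,  7.24398034e-05]), 'effort': array([-6.89285698e-04, -8.83282828e+01,  1.23429794e+00, -2.36183399e+01,
        1.68682047e-02,  5.41154222e-03, -6.54986550e-06]), 'tool_pos': array([195.93024421, 540.39193612, 230.9534125 ]), 'tcp_rot': array([-5.43593208e-01, -3.09410565e+00,  1.24769271e-03]), 'contact_force': array([-0.1777322 ,  0.33797511,  0.11425   ]), 'ft_torque': array([ 0.0298671 , -0.02136838, -0.02607746]), 'gripper_force': 0.0, 'gripper_width': 1.0002605027212614}
[[-0.94   0.341 -0.   ]
 [ 0.341  0.94  -0.001]
 [-0.    -0.001 -1.   ]] 18.700000000000003
```

View pics/top0.png

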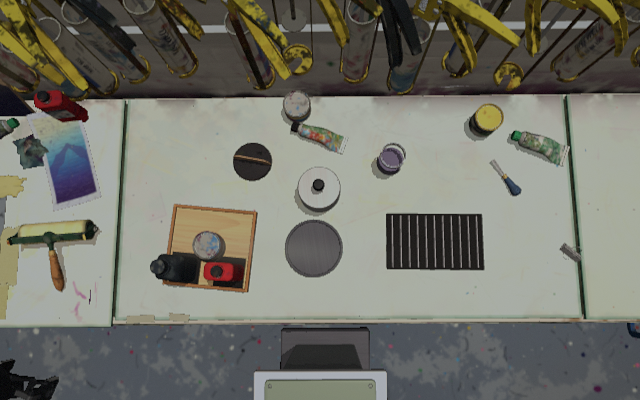

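View pics/side0.png

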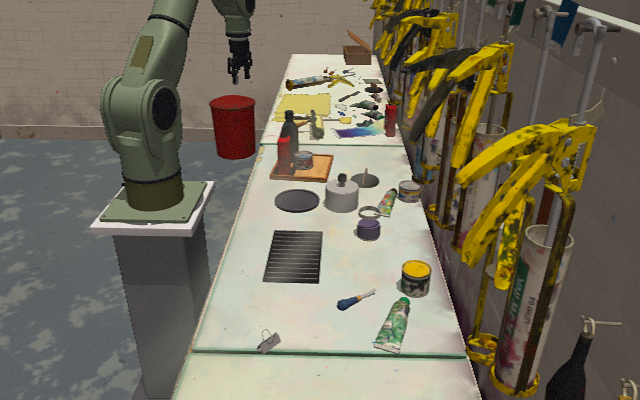

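Top view: the tray is around (212,248) with the bottle at (175,267) and the can at (218,272), and the tin is at (207,245). The dish is at (313,248), the cover knob at (318,185), the mat at (435,241), the baren at (252,161) and the jar at (391,157). The side view shows the same layout.

```bash
python3 - <<'E'
from h import *
d=np.load('pics/top0.npz');im=d['pixels'];hsv=cv2.cvtColor(im,cv2.COLOR_RGB2HSV)
c=dict(d)
def reg(m,x0,y0,x1,y1):
    k=np.zeros(m.shape,np.uint8);k[y0:y1,x0:x1]=m[y0:y1,x0:x1];
    cs,_=cv2.findContours(k,0,1);return max(cs,key=cv2.contourArea)
V=hsv[...,2];S=hsv[...,1];H=hsv[...,0]
P=lambda u,v,z:plane(c,u,v,z).round(1)[:2]
# mat
q=reg((V<110).astype(np.uint8)*255,375,200,495,280);r=cv2.minAreaRect(q);print('mat',P(*r[0],4),[P(*p,4).tolist() for p in cv2.boxPoints(r)])
q=reg(((V<150)).astype(np.uint8)*255,280,213,350,285);e=cv2.fitEllipse(q);print('dish',e,P(*e[0],10))
q=reg((V<70).astype(np.uint8)*255,305,172,332,198);e=cv2.fitEllipse(q);print('knob',e,P(*e[0],106))
q=reg((V<90).astype(np.uint8)*255,228,135,276,185);e=cv2.fitEllipse(q);print('baren',e,P(*e[0],15))
k=((H<25)&(S>70)&(V>80)).astype(np.uint8)*255
q=reg(k,150,195,265,300);r=cv2.minAreaRect(q);print('tray',r,[P(*p,18).tolist() for p in cv2.boxPoints(r)])
ap=cv2.approxPolyDP(cv2.convexHull(q),3,True)[:,0];print([(p.tolist(),P(*map(float,p),18).tolist()) for p in ap])
cv2.imwrite('pics/crop0.png',cv2.resize(im[195:305,140:275,::-1],None,fx=5.9,fy=5.4,interpolation=cv2.INTER_CUBIC)[:600,:800])
E
```

```text
mat [ 458.9 -285.2] [[528.6, -166.7], [526.8, -408.8], [390.6, -401.2], [391.9, -163.4]]
dish ((313.1914978027344, 248.38072204589844), (57.315826416015625, 58.36384582519531), 36.94792175292969) [443.4  15.8]
knob ((318.02386474609375, 184.6519012451172), (10.461849212646484, 11.226366996765137), 172.72479248046875) [5.844e+02 5.000e-01]
baren ((251.80953979492188, 162.27084350585938), (34.958282470703125, 37.519744873046875), 22.46193504333496) [662.  170.9]
tray ((209.39585876464844, 247.58590698242188), (86.1800308227539, 81.35285949707031), 5.477368354797363) [[358.6, 382.9], [558.5, 372.7], [536.1, 157.3], [337.8, 172.8]]
[([174, 204], [555.8, 363.5]), ([256, 212], [534.1, 157.7]), ([246, 291], [340.7, 178.8]), ([163, 284], [358.5, 382.0])]
```

View pics/crop0.png

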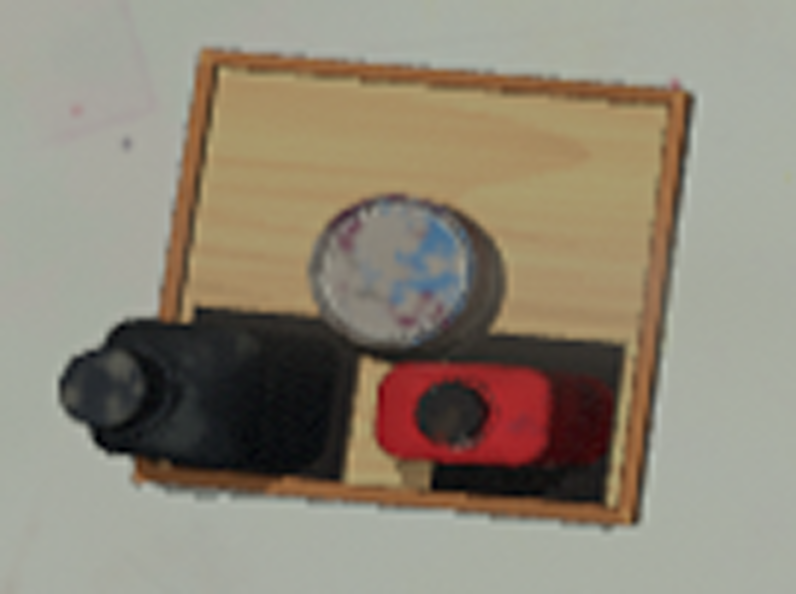

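The crop shows the bottle cap at (104,388), the can body's top spanning x 378–548 and y 362–465 with its cap at (452,412), and the tin top at (397,270), all in crop pixels (scale 5.9/5.4).

```bash
python3 - <<'E'
from h import *
d=np.load('pics/top0.npz');c=dict(d)
P=lambda n,u,v,z:print(n,plane(c,140+u/5.9,195+v/5.4,z).round(1)[:2])
P('cap b',104,388,196);P('cap c',452,412,156)
P('can top',463,412,141);P('tin',397,270,58)
for u,v in((380,365),(548,370),(545,464),(380,455)):P('cc',u,v,141)
for u,v in((207,57),(689,92),(634,522),(138,482)):P('tray',u,v,18)
for u,v in((195,308),(358,328),(340,485),(625,345),(606,500)):P('pads',u,v,12)
s=dict(np.load('pics/side0.npz'));hsv=cv2.cvtColor(s['pixels'],cv2.COLOR_RGB2HSV)
cv2.imwrite('pics/crop1.png',cv2.resize(s['pixels'][95:225,255:415,::-1],None,fx=4.6,fy=4.6,interpolation=cv2.INTER_CUBIC))
E
```

```text
cap b [395.8 330.4]
cap c [386.5 217.6]
can top [386.7 217.2]
tin [450.  265.9]
cc [405.7 248.6]
cc [403.4 186.1]
cc [365.8 186.3]
cc [369.7 247.4]
tray [551.9 360.6]
tray [534.  155.7]
tray [339.  175.2]
tray [357.9 381. ]
pads [436.4 362.8]
pads [426.8 293.8]
pads [356.  298.9]
pads [418.4 181.6]
pads [348.7 188.1]
```

View pics/crop1.png

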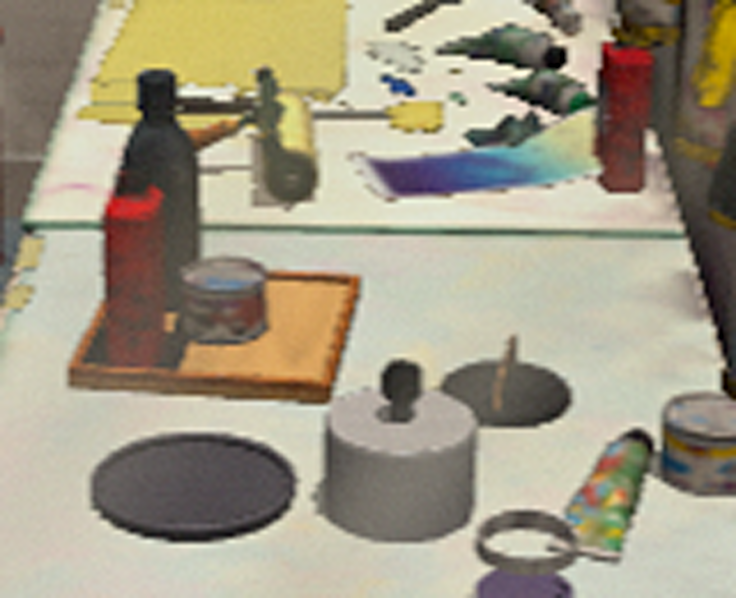

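Positions agree with the known sizes: bottle (396,331), can (386.5,217.5), tin (450,266), dish (443,16), cover (584,0.5), mat (459,-285). The can goes first. I'll swing over it and align the tool axes so that tool x is world y and tool y is world x.

apply_moves:
  increments:
    - [-60,-50,0,0,0,0.25,85]
    - [-120,-100,0,0,0,0.5,85]
    - [-180,-150,0,0,0,0.75,85]
    - [-240,-200,0,0,0,1.0,85]
    - [-289,-239,0,0,0,1.273,85]
    - [-289,-239,0,0,0,1.273,85]
    - [-289,-239,0,0,0,1.273,85]
    - [-289,-239,0,0,0,1.273,85]
    - [-289,-239,0,0,0,1.273,85]
    - [-289,-239,0,0,0,1.273,85]

```text
t: 0.98
tool_pos: [389.9, 210.2, 231.7]
tcp_rot: [2.267, 2.171, -0.0]
contact_force: [1.0, -0.5, 0.3]
gripper_width: 0.993
gripper_force: 0.0
```

apply_moves:
  increments:
    - [0,0,0,0,0,0.04,85]
    - [0,0,0,0,0,0.06,85]
    - [0,0,0,0,0,0.06,85]

```text
t: 1.23
tool_pos: [386.0, 217.6, 231.2]
tcp_rot: [2.315, 2.123, -0.0]
contact_force: [0.4, 0.2, 0.4]
gripper_width: 0.993
gripper_force: 0.0
```

```bash
cat >> h.py <<'E'
def go(x,y,z,yaw=None):
    """tool-frame shift to world point; turn about tool z to bring tool y to azimuth yaw"""
    o=readout.get_obs();M=R.from_rotvec(o['tcp_rot']).as_matrix()
    a=np.arctan2(M[1,1],M[0,1])
    print('tcp',o['tool_pos'].round(1),'az',a.round(4),'tilt',M[:2,2].round(4),'shift',(M.T@(np.array([x,y,z])-o['tool_pos'])).round(1),'turn',None if yaw is None else round(a-yaw,3),'w',round(o['gripper_width'],3))
E
python3 - <<'E'
from h import *
go(386.5,217.5,150,-.05)
c=shot('wrist','w1.png')
E
```

```text
tcp [386.  217.6 231.2] az -0.0865 tilt [-0.0002 -0.0002] shift [-0.   0.5 81.2] turn -0.036 w 0.993
```

View pics/w1.png

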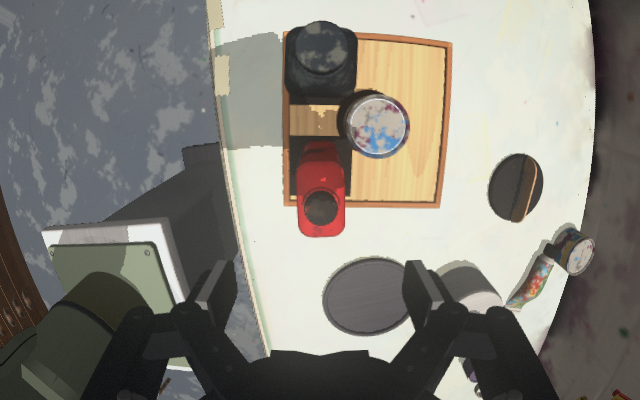

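The wrist view shows the can cap at (321,208), the bottle cap at (322,47) and the tin top at (377,126), with the can edges parallel to the image axes. I'll cross-check these positions.

```bash
python3 - <<'E'
from h import *
c=shot('wrist');c['fish']=1
for n,u,v,z in(('cancap',321,208,156),('botcap',322,47,196),('tin',377,126,58),('dish',368,296,10),('canTL',299,178,141),('canTR',344,178,141),('canBL',299,234,141),('canBR',345,234,141)): print(n,plane(c,u,v,z).round(1))
E
```

```text
cancap [387.4 221.2 156. ]
botcap [396.9 331.4 196. ]
tin [449.8 269.5  58. ]
dish [441.   25.2  10. ]
canTL [372. 242. 141.]
canTR [407. 239. 141.]
canBL [367.  194.2 141. ]
canBR [405.1 191.  141. ]
```

apply_moves:
  increments:
    - [1.5,0.5,25,0,0,0,85]
    - [1.5,0.5,50,0,0,0,85]
    - [1.5,0.5,75,0,0,0,85]
    - [1.5,0.5,100,0,0,0,85]
    - [1.5,0.5,120,0,0,0,85]
    - [1.5,0.5,132,0,0,0,85]
    - [1.5,0.5,132,0,0,0,70]
    - [1.5,0.5,132,0,0,0,55]
    - [1.5,0.5,132,0,0,0,45]
    - [1.5,0.5,132,0,0,0,38]
  squeeze: 40

```text
t: 2.17
tool_pos: [387.2, 219.2, 100.2]
tcp_rot: [2.315, 2.123, 0.002]
contact_force: [0.4, -0.5, 25.2]
gripper_width: 0.462
gripper_force: 36.9
```

apply_moves:
  increments:
    - [0,0,0,0,0,0,34]
    - [0,0,0,0,0,0,30]
    - [0,0,0,0,0,0,30]
    - [0,0,0,0,0,0,30]
    - [0,0,0,0,0,0,30]
    - [0,0,0,0,0,0,30]
  squeeze: 40

```text
t: 2.67
tool_pos: [387.2, 219.2, 100.3]
tcp_rot: [2.315, 2.123, 0.003]
contact_force: [-1.2, -0.6, 8.2]
gripper_width: 0.463
gripper_force: 39.2
```

apply_moves:
  increments:
    - [0,0,-4,0,0,0,30]
    - [0,0,-12,0,0,0,30]
    - [0,0,-25,0,0,0,30]
    - [0,0,-40,0,0,0,30]
    - [0,0,-50,0,0,-0.03,30]
    - [0,0,-50,0,0,-0.0865,30]
    - [0,0,-50,0,0,-0.0865,30]

```text
t: 3.25
tool_pos: [387.0, 219.0, 150.6]
tcp_rot: [2.218, 2.224, 0.002]
contact_force: [0.3, -0.4, -4.4]
gripper_width: 0.461
gripper_force: 40.7
```

```bash
python3 - <<'E'
from h import *
go(459,-340,140,0);print(readout.get_obs()['contact_force'])
E
```

```text
tcp [387.  219.  150.6] az 0.0026 tilt [0.0014 0.0008] shift [-559.2   70.5   10.2] turn 0.003 w 0.461
[ 0.32981117 -0.38388818 -4.3652611 ]
```

apply_moves:
  increments:
    - [-12,4,0,0,0,0,30]
    - [-36,12,0,0,0,0,30]
    - [-66,22,0,0,0,0,30]
    - [-96,30,0,0,0,0,30]
    - [-126,38,0,0,0,0,30]
    - [-156,44,0,0,0,0,30]
    - [-186,50,0,0,0,0,30]
    - [-216,55,0,0,0,0,30]
    - [-246,60,0,0,0,0,30]
    - [-276,64,0,0,0,0,30]

```text
t: 4.08
tool_pos: [450.7, -58.9, 149.6]
tcp_rot: [2.224, 2.219, -0.0]
contact_force: [0.1, 0.9, -2.8]
gripper_width: 0.461
gripper_force: 40.7
```

apply_moves:
  increments:
    - [-30,2,0,0,0,0,30]
    - [-60,3,0,0,0,0,30]
    - [-90,4,0,0,0,0,30]
    - [-120,5,0,0,0,0,30]
    - [-150,6,0,0,0,0,30]
    - [-180,6,0,0,0,0,30]
    - [-210,6,0,0,0,0,30]
    - [-240,6,10,0,0,0,30]
    - [-264,6,25,0,0,0,30]
    - [-282,6,35,0,0,0,30]

```text
t: 4.92
tool_pos: [455.5, -341.5, 113.6]
tcp_rot: [-2.226, -2.217, 0.002]
contact_force: [0.6, 0.4, -2.9]
gripper_width: 0.464
gripper_force: 40.7
```

apply_moves:
  increments:
    - [0,0,8,0,0,0,30]
    - [0,0,12,0,0,0,30]
    - [0,0,12,0,0,0,30]
    - [0,0,12,0,0,0,30]

```text
t: 5.25
tool_pos: [456.8, -338.4, 102.8]
tcp_rot: [-2.221, -2.221, -0.0]
contact_force: [-0.4, -0.2, -2.4]
gripper_width: 0.461
gripper_force: 40.9
```

```bash
python3 - <<'E'
from h import *
go(459,-340,92.5,0);print(readout.get_obs()['contact_force'])
E
```

```text
tcp [ 456.8 -338.4  102.8] az -0.0001 tilt [-0.0001  0.0002] shift [-1.6  2.2 10.3] turn -0.0 w 0.461
[-0.43010656 -0.15243996 -2.44169411]
```

Now I'll lower 10 mm, release and rise.

apply_moves:
  increments:
    - [0,0,4,0,0,0,30]
    - [0,0,8,0,0,0,30]
    - [0,0,10,0,0,0,30]
    - [0,0,10.5,0,0,0,30]
    - [0,0,10.5,0,0,0,42]
    - [0,0,10.5,0,0,0,55]
    - [0,0,10.5,0,0,0,75]
    - [0,0,10.5,0,0,0,85]
    - [0,0,10.5,0,0,0,85]

```text
t: 6.0
tool_pos: [456.6, -339.2, 91.8]
tcp_rot: [2.222, 2.221, -0.0]
contact_force: [0.7, -0.4, 0.2]
gripper_width: 0.992
gripper_force: 0.0
```

apply_moves:
  increments:
    - [0,0,-20,0,0,0,85]
    - [0,0,-50,0,0,0,85]
    - [0,0,-80,0,0,0,85]
    - [0,0,-110,0,0,0,85]
    - [0,0,-140,0,0,0,85]
    - [0,0,-150,0,0,0,85]

```text
t: 6.5
tool_pos: [457.2, -339.8, 245.8]
tcp_rot: [2.219, 2.217, 0.001]
contact_force: [0.3, 0.4, 0.4]
gripper_width: 0.997
gripper_force: 0.0
```

```bash
python3 - <<'E'
from h import *
go(396.5,331,245,0)
shot('side','s2.png')
E
```

```text
tcp [ 457.2 -339.8  245.8] az -0.0007 tilt [ 0.0038 -0.0027] shift [670.8 -61.2  -1.3] turn -0.001 w 0.997
```

View pics/s2.png

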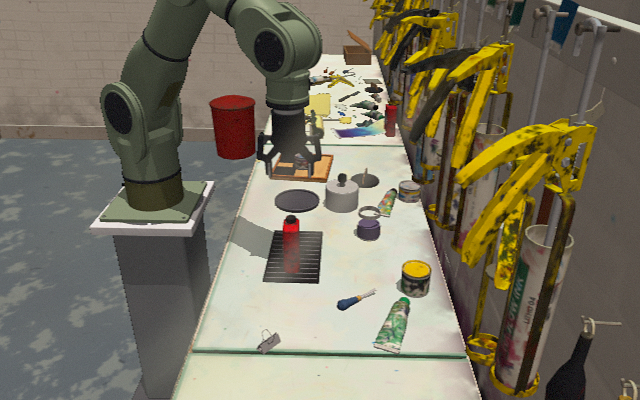

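The can stands upright on the mat at about (291,250). Next is the bottle.

apply_moves:
  increments:
    - [35,0,0,0,0,0,85]
    - [75,0,0,0,0,0,85]
    - [115,0,0,0,0,0,85]
    - [155,0,0,0,0,0,85]
    - [195,0,0,0,0,0,85]
    - [235,0,0,0,0,0,85]
    - [275,0,0,0,0,0,85]
    - [315,0,0,0,0,0,80]
    - [355,0,0,0,0,0,70]
    - [395,-5,0,0,0,0,65]

```text
t: 7.38
tool_pos: [451.6, 57.7, 241.4]
tcp_rot: [2.222, 2.221, -0.0]
contact_force: [2.0, -0.1, 0.2]
gripper_width: 0.765
gripper_force: 0.0
```

apply_moves:
  increments:
    - [38,-8,0,0,0,0,65]
    - [78,-16,0,0,0,0,65]
    - [118,-24,0,0,0,0,65]
    - [158,-32,0,0,0,0,65]
    - [198,-40,0,0,0,0,65]
    - [236,-48,0,0,0,0,65]
    - [276,-56,0,0,0,0,65]
    - [276,-56,0,0,0,0,65]
    - [276,-56,0,0,0,0,65]
    - [276,-56,0,0,0,0,65]

```text
t: 8.22
tool_pos: [395.9, 331.3, 241.3]
tcp_rot: [2.222, 2.22, -0.002]
contact_force: [0.4, -1.4, -0.2]
gripper_width: 0.76
gripper_force: 0.0
```

```bash
python3 - <<'E'
from h import *
go(396.5,331,169,0)
c=shot('wrist','w3.png')
E
```

```text
tcp [395.9 331.3 241.3] az -0.0006 tilt [-0.0003 -0.001 ] shift [-0.2  0.7 72.3] turn -0.001 w 0.76
```

View pics/w3.png

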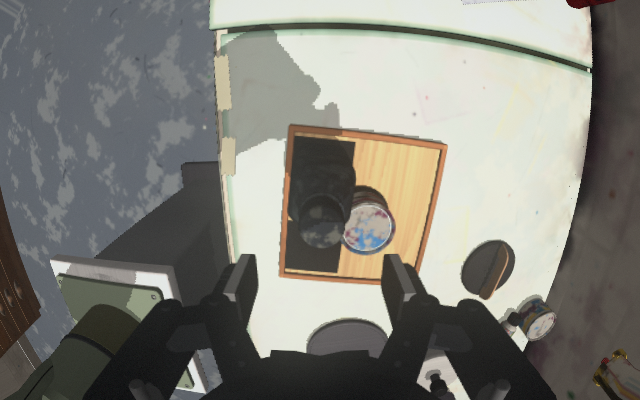

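The cap is centred at about (322,221), between the fingers. I'll check it.

```bash
python3 - <<'E'
from h import *
c=shot('wrist');c['fish']=1
print(plane(c,322,221,196),plane(c,322,206,196),plane(c,367,228,58))
E
```

```text
[397.84171691 336.27910498 196.        ] [397.81752864 346.81551071 196.        ] [451.63144577 269.49066453  58.        ]
```

apply_moves:
  increments:
    - [1.5,1,20,0,0,0,65]
    - [1.5,1,40,0,0,0,65]
    - [1.5,1,60,0,0,0,65]
    - [1.5,1,72,0,0,0,65]
    - [1.5,1,72,0,0,0,55]
    - [1.5,1,72,0,0,0,45]
    - [1.5,1,72,0,0,0,38]
    - [1.5,1,72,0,0,0,34]
    - [1.5,1,72,0,0,0,31]
    - [1.5,1,72,0,0,0,25]
  squeeze: 60

```text
t: 9.15
tool_pos: [397.2, 333.5, 171.0]
tcp_rot: [2.222, 2.221, 0.002]
contact_force: [-2.2, -1.8, 13.4]
gripper_width: 0.346
gripper_force: 58.8
```

apply_moves:
  increments:
    - [0,0,0,0,0,0,20]
    - [0,0,0,0,0,0,20]
    - [0,0,0,0,0,0,20]
    - [0,0,0,0,0,0,20]
  squeeze: 80

```text
t: 9.48
tool_pos: [397.2, 333.5, 171.0]
tcp_rot: [2.222, 2.221, 0.003]
contact_force: [-2.0, -2.7, 17.2]
gripper_width: 0.339
gripper_force: 77.8
```

apply_moves:
  increments:
    - [0,0,-3,0,0,0,20]
    - [0,0,-8,0,0,0,20]
    - [0,0,-15,0,0,0,20]
    - [0,0,-25,0,0,0,20]
    - [0,0,-35,0,0,0,20]
    - [0,0,-40,0,0,0,20]
    - [0,0,-40,0,0,0,20]

```text
t: 10.07
tool_pos: [397.2, 333.5, 211.0]
tcp_rot: [2.222, 2.221, 0.003]
contact_force: [0.6, 0.3, -3.8]
gripper_width: 0.342
gripper_force: 79.5
```

```bash
python3 - <<'E'
from h import *
go(459,-225,205,0);print(readout.get_obs()['contact_force'])
c=shot('side')
cv2.imwrite('pics/s4.png',cv2.resize(c['pixels'][60:225,230:430,::-1],None,fx=3.5,fy=3.5))
E
```

```text
tcp [397.2 333.5 211. ] az -0.0005 tilt [0.0012 0.0011] shift [-558.5   62.1    5.4] turn -0.0 w 0.342
[ 0.58075036  0.30766916 -3.75786178]
```

View pics/s4.png

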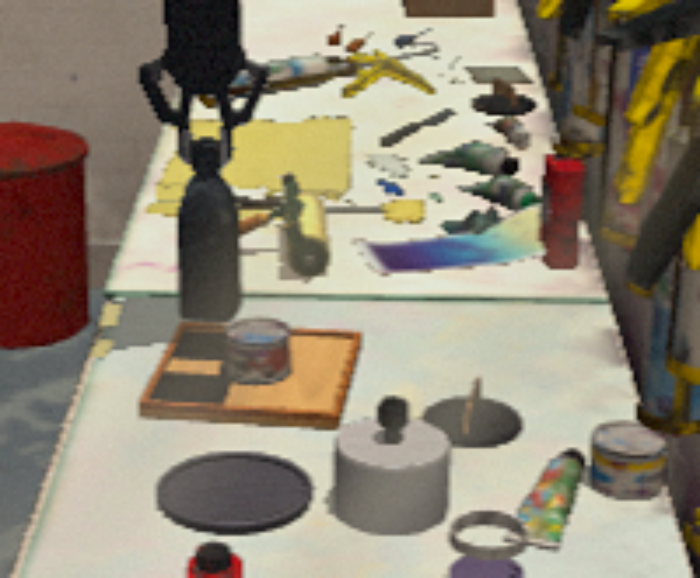

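The bottle hangs upright in the grip. I'll lift it more to clear the tin, then carry it to the mat.

apply_moves:
  increments:
    - [0,0,-10,0,0,0,20]
    - [0,0,-25,0,0,0,20]
    - [-6,0,-35,0,0,0,20]
    - [-18,3,-40,0,0,0,20]
    - [-36,6,-40,0,0,0,20]
    - [-58,9,-40,0,0,0,20]
    - [-84,12,-40,0,0,0,20]
    - [-110,15,-40,0,0,0,20]
    - [-136,18,-40,0,0,0,20]
    - [-162,21,-40,0,0,0,20]

```text
t: 10.95
tool_pos: [417.5, 168.9, 249.6]
tcp_rot: [2.223, 2.22, -0.001]
contact_force: [0.9, 0.1, -4.1]
gripper_width: 0.341
gripper_force: 79.8
```

apply_moves:
  increments:
    - [-26,3,0,0,0,0,20]
    - [-52,6,0,0,0,0,20]
    - [-78,9,0,0,0,0,20]
    - [-104,12,0,0,0,0,20]
    - [-130,15,0,0,0,0,20]
    - [-156,18,0,0,0,0,20]
    - [-182,21,0,0,0,0,20]
    - [-208,24,0,0,0,0,20]
    - [-234,27,0,0,0,0,20]
    - [-260,30,0,0,0,0,20]

```text
t: 11.78
tool_pos: [446.8, -91.0, 249.6]
tcp_rot: [-2.223, -2.22, 0.001]
contact_force: [0.0, 0.1, -3.5]
gripper_width: 0.339
gripper_force: 79.8
```

apply_moves:
  increments:
    - [-26,3,0,0,0,0,20]
    - [-52,6,0,0,0,0,20]
    - [-78,8,0,0,0,0,20]
    - [-100,10,0,0,0,0,20]
    - [-118,11,5,0,0,0,20]
    - [-130,11,20,0,0,0,20]
    - [-136,11,40,0,0,0,20]
    - [-136,11,55,0,0,0,20]
    - [-136,11,65,0,0,0,20]
    - [-136,11,70,0,0,0,20]

```text
t: 12.62
tool_pos: [457.1, -225.3, 178.4]
tcp_rot: [-2.222, -2.218, 0.002]
contact_force: [-0.6, 0.8, -3.5]
gripper_width: 0.34
gripper_force: 79.7
```

```bash
python3 - <<'E'
from h import *
go(459,-225,163,0);print(readout.get_obs()['contact_force'])
E
```

```text
tcp [ 457.1 -225.3  178.4] az -0.0015 tilt [-0.0022  0.0005] shift [ 0.3  1.9 15.4] turn -0.001 w 0.34
[-0.56343718  0.79830976 -3.53769871]
```

apply_moves:
  increments:
    - [0,0,5,0,0,0,20]
    - [0,0,9,0,0,0,20]
    - [0,0,12,0,0,0,20]
    - [0,0,14,0,0,0,20]
    - [0,0,15,0,0,0,20]
    - [0,0,15,0,0,0,20]

```text
t: 13.12
tool_pos: [458.6, -224.7, 164.9]
tcp_rot: [2.222, 2.221, -0.0]
contact_force: [-0.5, -0.4, -4.3]
gripper_width: 0.34
gripper_force: 79.7
```

```bash
python3 - <<'E'
from h import *
go(459,-225,163,0);print(readout.get_obs()['contact_force'])
c=shot('side')
cv2.imwrite('pics/s5.png',cv2.resize(c['pixels'][170:300,230:390,::-1],None,fx=3.5,fy=3.5))
E
```

```text
tcp [ 458.6 -224.7  164.9] az -0.0004 tilt [ 0.0001 -0.0001] shift [-0.3  0.4  1.9] turn -0.0 w 0.34
[-0.4893062  -0.36945114 -4.32310123]
```

View pics/s5.png

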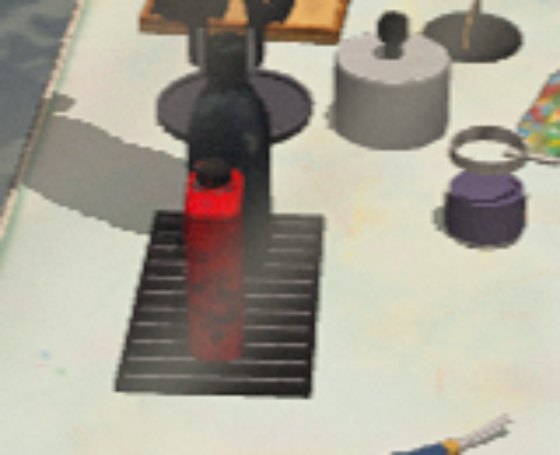

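The bottle is upright just above the mat. I'll lower it to contact, open and rise.

apply_moves:
  increments:
    - [0,0,1,0,0,0,20]
    - [0,0,2,0,0,0,20]
    - [0,0,2.3,0,0,0,20]
    - [0,0,2.3,0,0,0,20]

```text
t: 13.5
tool_pos: [459.1, -224.9, 163.1]
tcp_rot: [2.221, 2.22, 0.001]
contact_force: [0.6, 1.1, 8.2]
gripper_width: 0.344
gripper_force: 81.2
```

apply_moves:
  increments:
    - [0,0,0,0,0,0,32]
    - [0,0,0,0,0,0,40]
    - [0,0,0,0,0,0,50]
    - [0,0,0,0,0,0,60]
    - [0,0,0,0,0,0,65]
    - [0,0,-10,0,0,0,65]
    - [0,0,-30,0,0,0,70]
    - [0,0,-50,0,0,0,80]
    - [0,0,-75,0,0,0,85]
    - [0,0,-80,0,0,0,85]

```text
t: 14.33
tool_pos: [459.4, -225.2, 245.6]
tcp_rot: [2.22, 2.218, 0.002]
contact_force: [-0.1, 0.4, 0.4]
gripper_width: 0.993
gripper_force: 0.0
```

```bash
python3 - <<'E'
from h import *
go(450,267,200,0)
c=shot('wrist','w6.png')
E
```

```text
tcp [ 459.4 -225.2  245.6] az -0.0007 tilt [ 0.0036 -0.0017] shift [492.2  -9.9  44.8] turn -0.001 w 0.993
```

View pics/w6.png

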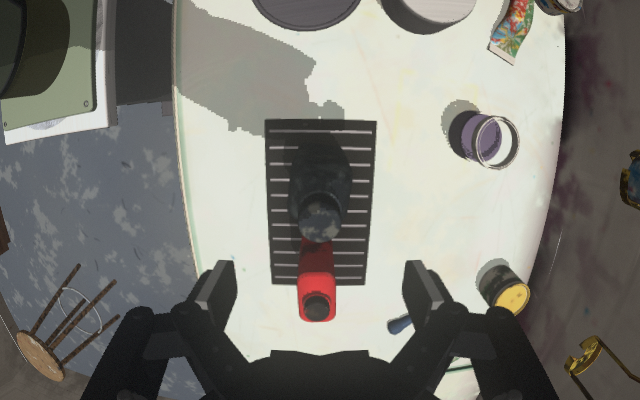

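Both stand on the mat: bottle cap at (321,217), can cap at (316,306). Step 1 should be met, so next is the tin.

apply_moves:
  increments:
    - [30,0,0,0,0,0,85]
    - [70,0,0,0,0,0,85]
    - [110,0,0,0,0,0,85]
    - [150,0,0,0,0,0,85]
    - [190,0,10,0,0,0,85]
    - [230,0,25,0,0,0,85]
    - [270,-2,40,0,0,0,85]
    - [310,-4,50,0,0,0,85]
    - [350,-6,50,0,0,0,85]
    - [390,-8,50,0,0,0,85]

```text
t: 15.22
tool_pos: [449.7, 167.2, 191.2]
tcp_rot: [-2.221, -2.221, 0.003]
contact_force: [0.7, -0.1, 0.2]
gripper_width: 0.996
gripper_force: 0.0
```

apply_moves:
  increments:
    - [35,-1,10,0,0,0,85]
    - [65,-2,20,0,0,0,85]
    - [90,-2,30,0,0,0,85]
    - [102,-2,40,0,0,0,85]
    - [102,-2,40,0,0,0,85]
    - [102,-2,40,0,0,0,85]

```text
t: 15.72
tool_pos: [448.5, 266.5, 151.7]
tcp_rot: [2.222, 2.221, -0.003]
contact_force: [-0.7, -0.8, 0.9]
gripper_width: 0.996
gripper_force: 0.0
```

```bash
python3 - <<'E'
from h import *
go(450,267,16,0)
c=shot('wrist','w7.png')
for h in('fish',):c[h]=1
im=c['pixels'];hsv=cv2.cvtColor(im,cv2.COLOR_RGB2HSV)
m=((hsv[...,1]<70)|((hsv[...,0]>90)&(hsv[...,0]<175)))&(hsv[...,2]>70);k=np.zeros(m.shape,np.uint8);k[100:300,240:400]=m[100:300,240:400]
k=cv2.morphologyEx(k,cv2.MORPH_CLOSE,np.ones((7,7)))
for q in cv2.findContours(k,0,1)[0]:
    if cv2.contourArea(q)>600:
        e=cv2.fitEllipse(cv2.convexHull(q));print(e,plane(c,*e[0],58).round(1))
E
```

```text
tcp [448.5 266.5 151.7] az -0.0004 tilt [-0.0012 -0.0016] shift [  0.7   1.6 135.7] turn -0.0 w 0.996
((285.91455078125, 287.7326354980469), (27.742355346679688, 262.0998840332031), 92.18557739257812) [417.5 184.3  58. ]
((321.8333740234375, 197.2654266357422), (83.16250610351562, 86.67738342285156), 168.99839782714844) [450.4 272.4  58. ]
```

View pics/w7.png

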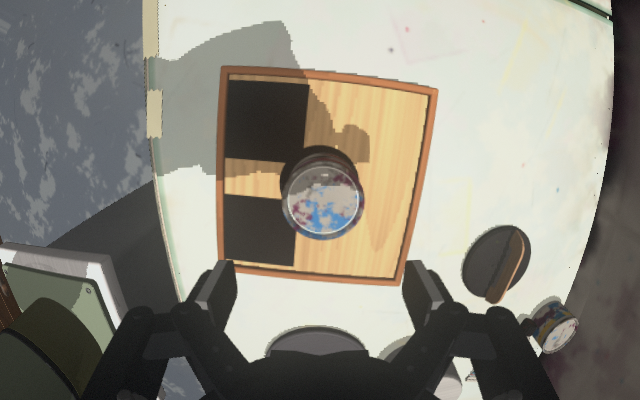

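The tin lid is centred at about (324,201), between the fingers. The fit gives (450,268–270). Descending.

apply_moves:
  increments:
    - [1.5,1.5,25,0,0,0,85]
    - [1.5,1.5,50,0,0,0,85]
    - [1.5,1.5,75,0,0,0,85]
    - [1.5,1.5,95,0,0,0,85]
    - [1.5,1.5,110,0,0,0,85]
    - [1.5,1.5,122,0,0,0,85]
    - [1.5,1.5,130,0,0,0,85]
    - [1.5,1.5,135,0,0,0,85]
    - [1.5,1.5,135,0,0,0,85]
  squeeze: 40

```text
t: 16.52
tool_pos: [450.5, 268.0, 17.2]
tcp_rot: [2.223, 2.22, -0.001]
contact_force: [-0.2, -0.4, -0.1]
gripper_width: 0.994
gripper_force: 0.0
```

apply_moves:
  increments:
    - [0,0,0,0,0,0,78]
    - [0,0,0,0,0,0,72]
    - [0,0,0,0,0,0,68]
    - [0,0,0,0,0,0,64]
    - [0,0,0,0,0,0,58]
    - [0,0,0,0,0,0,55]
    - [0,0,0,0,0,0,55]
    - [0,0,0,0,0,0,55]

```text
t: 17.18
tool_pos: [450.7, 268.9, 18.4]
tcp_rot: [2.222, 2.221, 0.002]
contact_force: [-1.4, -0.4, 12.7]
gripper_width: 0.761
gripper_force: 41.5
```

apply_moves:
  increments:
    - [0,0,-3,0,0,0,55]
    - [0,0,-8,0,0,0,55]
    - [0,0,-18,0,0,0,55]
    - [0,0,-30,0,0,0,55]
    - [0,0,-40,0,0,0,55]
    - [0,0,-40,0,0,0,55]
    - [0,0,-40,0,0,0,55]

```text
t: 17.77
tool_pos: [450.5, 269.0, 58.1]
tcp_rot: [2.222, 2.221, 0.002]
contact_force: [-0.1, 0.9, -3.4]
gripper_width: 0.757
gripper_force: 45.3
```

```bash
python3 - <<'E'
from h import *
go(443.4,15.8,50,0)
d=dict(np.load('pics/wrist0.npz'))
c=shot('wrist');c['fish']=1;cv2.imwrite('pics/w8.png',c['pixels'][:,:,::-1])
E
```

```text
tcp [450.5 269.   58.1] az -0.0003 tilt [0.0008 0.0005] shift [-253.2   -7.     7.9] turn -0.0 w 0.757
```

View pics/w8.png

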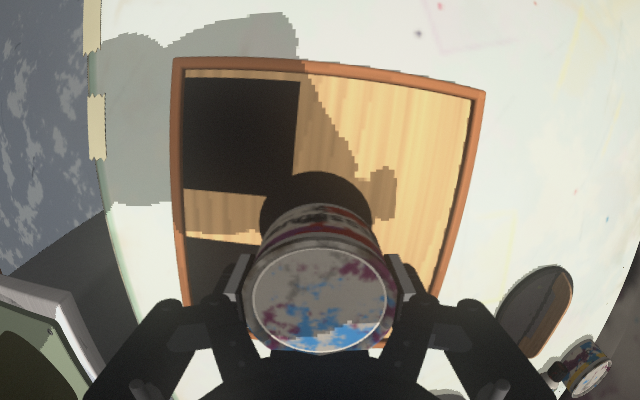

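The tin is firmly held with its lid centred between the pads, around (320,297). Carrying it over the dish.

apply_moves:
  increments:
    - [-8,0,-10,0,0,0,55]
    - [-28,0,-15,0,0,0,55]
    - [-56,-1,-15,0,0,0,55]
    - [-86,-2,-15,0,0,0,55]
    - [-116,-3,-15,0,0,0,55]
    - [-146,-4,-15,0,0,0,55]
    - [-176,-5,-15,0,0,0,55]
    - [-206,-6,-15,0,0,0,55]
    - [-230,-7,-10,0,0,0,55]
    - [-246,-7,0,0,0,0,55]

```text
t: 18.65
tool_pos: [442.9, 19.6, 58.3]
tcp_rot: [2.224, 2.217, -0.0]
contact_force: [-0.2, -0.9, -2.3]
gripper_width: 0.758
gripper_force: 45.7
```

apply_moves:
  increments:
    - [-6,0,8,0,0,0,55]
    - [-6,0,15,0,0,0,55]
    - [-6,0,20,0,0,0,55]
    - [-6,0,20,0,0,0,55]
    - [-6,0,20,0,0,0,55]

```text
t: 19.07
tool_pos: [443.1, 17.7, 37.4]
tcp_rot: [-2.22, -2.222, 0.0]
contact_force: [-0.3, 0.6, -2.3]
gripper_width: 0.759
gripper_force: 45.6
```

```bash
python3 - <<'E'
from h import *
go(443.4,16.5,12.5,0)
c=shot('top');im=c['pixels']
cv2.imwrite('pics/t9.png',cv2.resize(im[170:300,250:390,::-1],None,fx=4,fy=4,interpolation=cv2.INTER_CUBIC))
c=shot('wrist');c['fish']=1;im2=c['pixels'];cv2.imwrite('pics/w9.png',im2[:,:,::-1])
E
```

```text
tcp [443.1  17.7  37.4] az 0.001 tilt [-0.0005  0.0001] shift [-1.2  0.3 24.9] turn 0.001 w 0.759
```

View pics/w9.png

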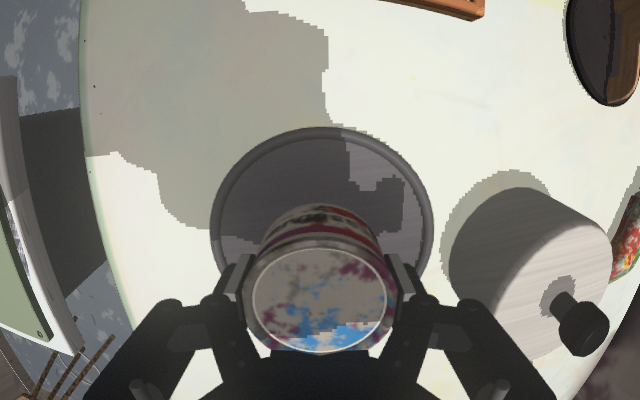

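```bash
python3 - <<'E'
from h import *
c=shot('wrist');c['fish']=1
print('dish far rim',plane(c,320,128,12),'L',plane(c,211,225,12),'R',plane(c,433,225,12))
for u,v in((320,353),(320,249),(243,298),(397,298)):print('lid',plane(c,u,v,78))
E
```

```text
dish far rim [443.45543288  85.61800235  12.        ] L [376.00443473  27.88432083  12.        ] R [514.0752124  27.9420695  12.       ]
lid [443.4592119  -9.0730531  78.       ]
lid [443.30243492  47.3040488   78.        ]
lid [411.08850695  23.30196751  78.        ]
lid [475.71332596  23.29569677  78.        ]
```

Dish centre ≈ (445,15), tin ≈ (443.4,19). I'll shift 3 mm in -y and 1 mm in +x, then lower to TCP z ≈ 12.4.

apply_moves:
  increments:
    - [-3,1,6,0,0,0,55]
    - [-3,1,12,0,0,0,55]
    - [-3,1,18,0,0,0,55]
    - [-3,1,22,0,0,0,55]
    - [-3,1,24,0,0,0,55]
    - [-3,1,25,0,0,0,55]
    - [-3,1,25,0,0,0,55]

```text
t: 19.8
tool_pos: [443.9, 13.8, 12.5]
tcp_rot: [-2.222, -2.221, 0.001]
contact_force: [-1.3, 0.2, -2.2]
gripper_width: 0.758
gripper_force: 45.7
```

apply_moves:
  increments:
    - [0,0,0,0,0,0,66]
    - [0,0,0,0,0,0,72]
    - [0,0,0,0,0,0,80]
    - [0,0,0,0,0,0,85]
    - [0,0,0,0,0,0,85]

```text
t: 20.22
tool_pos: [444.3, 13.8, 12.5]
tcp_rot: [2.222, 2.221, 0.0]
contact_force: [-1.3, -0.2, -0.1]
gripper_width: 0.993
gripper_force: 0.0
```

apply_moves:
  increments:
    - [0,0,-15,0,0,0,85]
    - [0,0,-40,0,0,0,85]
    - [0,0,-70,0,0,0,85]
    - [0,0,-105,0,0,0,85]
    - [0,0,-140,0,0,0,85]
    - [0,0,-175,0,0,0,85]
    - [0,0,-190,0,0,0,85]
    - [0,0,-190,0,0,0,85]

```text
t: 20.88
tool_pos: [445.2, 13.8, 205.6]
tcp_rot: [2.22, 2.218, 0.006]
contact_force: [0.2, -0.1, -0.4]
gripper_width: 0.994
gripper_force: 0.0
```

```bash
python3 - <<'E'
from h import *
go(584.4,1,200,0)
c=shot('wrist');c['fish']=1;cv2.imwrite('pics/w10.png',c['pixels'][:,:,::-1])
d=dict(np.load('pics/top0.npz'))
E
```

```text
tcp [445.2  13.8 205.6] az -0.0007 tilt [0.0051 0.0004] shift [-12.7 139.1   6.3] turn -0.001 w 0.994
```

View pics/w10.png

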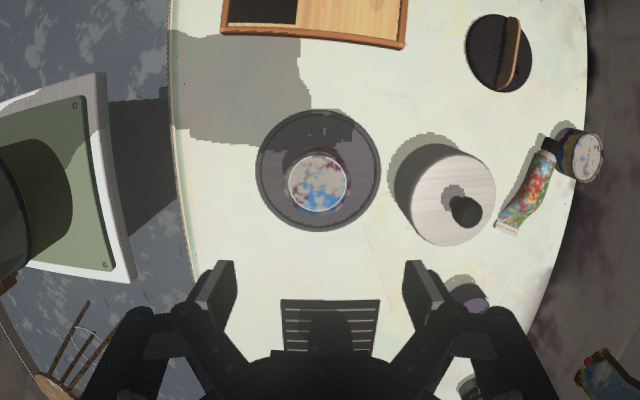

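The tin stands at (318,184) inside the dish, whose rim spans x 256–381 and y 109–232. The knob is at (466,212). That was my last picture; from here I measure by number.

```bash
python3 - <<'E'
from h import *
c=shot('wrist');c['fish']=1
P=lambda u,v,z:plane(c,u,v,z)[:2].round(1)
print('dish',[P(*p,12) for p in((256,171),(381,171),(319,109),(319,232))])
print('tin',[P(*p,53) for p in((288,184),(348,184),(318,153),(318,213))])
print('knob',P(466,212,106))
def fit(c,m,box,z):
    x0,y0,x1,y1=box;k=np.zeros(m.shape,np.uint8);k[y0:y1,x0:x1]=m[y0:y1,x0:x1]
    q=max(cv2.findContours(k,0,1)[0],key=cv2.contourArea);e=cv2.fitEllipse(cv2.convexHull(q));return np.round(e[0],1),np.round(e[1],1),plane(c,*e[0],z)[:2].round(1)
im=c['pixels'];V=cv2.cvtColor(im,cv2.COLOR_RGB2HSV)[...,2]
print('wknob',fit(c,V<60,(445,190,490,235),100)) 
t=shot('top');V=cv2.cvtColor(t['pixels'],cv2.COLOR_RGB2HSV)[...,2]
print('topknob',fit(t,V<70,(305,172,332,198),106))
print('toptin',fit(t,V>110,(290,222,336,274),52))
E
```

```text
dish [array([374.2,  18.8]), array([514.8,  18.7]), array([445. ,  86.8]), array([445. , -55.9])]
tin [array([414.2,  14.9]), array([473.6,  14.9]), array([443.9,  45.9]), array([443.9, -15.8])]
knob [577.8   4.6]
wknob (array([467.1, 211.9]), array([27.1, 35.6]), array([582.3,   2.4]))
topknob (array([317.7, 184.6]), array([10.7, 11.6]), array([584.6,   1.3]))
toptin (array([333.8, 229. ]), array([ 3.7, 23.7]), array([486.7, -35.4]))
```

apply_moves:
  increments:
    - [-4,30,0,0,0,0,80]
    - [-8,65,0,0,0,0,70]
    - [-12,100,0,0,0,0,65]
    - [-12.5,130,0,0,0,0,65]
    - [-12.5,139,15,0,0,0,65]
    - [-12.5,139,25,0,0,0,65]
    - [-12.5,139,30,0,0,0,65]
    - [-12.5,139,30,0,0,0,65]

```text
t: 21.7
tool_pos: [581.8, 1.2, 170.8]
tcp_rot: [-2.22, -2.219, 0.004]
contact_force: [-0.1, 0.4, -0.4]
gripper_width: 0.759
gripper_force: 0.0
```

```bash
python3 - <<'E'
from h import *
go(584.4,1,77,0)
c=shot('wrist');c['fish']=1
V=cv2.cvtColor(c['pixels'],cv2.COLOR_RGB2HSV)[...,2]
k=np.zeros(V.shape,np.uint8);k[140:300,270:370]=(V<60)[140:300,270:370]
for q in cv2.findContours(k,0,1)[0]:
    if cv2.contourArea(q)>150: print(cv2.boundingRect(q),cv2.contourArea(q),(e:=cv2.fitEllipse(q)),plane(c,*e[0],100).round(1))
E
```

```text
tcp [581.8   1.2 170.8] az -0.0004 tilt [-0.0034 -0.0003] shift [-0.2  2.9 93.8] turn -0.0 w 0.759
(309, 195, 35, 34) 354.5 ((326.0088195800781, 216.86351013183594), (32.315757751464844, 41.0604248046875), 175.8909149169922) [ 5.865e+02 -5.000e-01  1.000e+02]
```

apply_moves:
  increments:
    - [0,1,20,0,0,0,65]
    - [0,1,45,0,0,0,65]
    - [0,1,70,0,0,0,65]
    - [0,1,86,0,0,0,65]
    - [0,1,94,0,0,0,65]
    - [0,1,94,0,0,0,55]
    - [0,1,94,0,0,0,45]
    - [0,1,94,0,0,0,36]
    - [0,1,94,0,0,0,30]
    - [0,1,94,0,0,0,25]
  squeeze: 50

```text
t: 22.58
tool_pos: [585.4, 1.2, 79.8]
tcp_rot: [2.22, 2.219, 0.004]
contact_force: [3.5, -1.0, 6.0]
gripper_width: 0.307
gripper_force: 47.9
```

apply_moves:
  increments:
    - [0,0,0,0,0,0,18]
    - [0,0,0,0,0,0,15]
    - [0,0,0,0,0,0,15]
    - [0,0,0,0,0,0,15]
    - [0,0,0,0,0,0,15]

```text
t: 23.0
tool_pos: [585.4, 1.2, 79.8]
tcp_rot: [2.22, 2.219, 0.004]
contact_force: [4.7, 0.7, 7.7]
gripper_width: 0.308
gripper_force: 48.6
```

apply_moves:
  increments:
    - [0,0,-4,0,0,0,15]
    - [0,0,-12,0,0,0,15]
    - [0,0,-24,0,0,0,15]
    - [0,0,-40,0,0,0,15]
    - [0,0,-58,0,0,0,15]
    - [0,0,-75,0,0,0,15]
    - [0,0,-88,0,0,0,15]
    - [0,0,-90,0,0,0,15]
    - [0,0,-90,0,0,0,15]

```text
t: 23.75
tool_pos: [584.3, 1.2, 169.3]
tcp_rot: [2.222, 2.22, 0.001]
contact_force: [-0.3, -0.0, -3.0]
gripper_width: 0.303
gripper_force: 49.4
```

apply_moves:
  increments:
    - [2,-8,0,0,0,0,15]
    - [4,-25,0,0,0,0,15]
    - [6,-50,0,0,0,0,15]
    - [8,-75,0,0,0,0,15]
    - [10,-100,0,0,0,0,15]
    - [12,-120,0,0,0,0,15]
    - [14,-134,0,0,0,0,15]
    - [14,-141,0,0,0,0,15]
    - [14,-141,0,0,0,0,15]
    - [14,-141,0,0,0,0,15]

```text
t: 24.58
tool_pos: [443.8, 15.2, 168.3]
tcp_rot: [2.222, 2.221, -0.0]
contact_force: [0.8, 1.3, -2.0]
gripper_width: 0.302
gripper_force: 49.6
```

```bash
python3 - <<'E'
from h import *
go(444.3,15.2,85.8,0);print(readout.get_obs()['contact_force'])
c=shot('wrist');c['fish']=1
hsv=cv2.cvtColor(c['pixels'],cv2.COLOR_RGB2HSV);V=hsv[...,2]
for r in(150,170,190,210,230,250,270): print(r,V[r,190:460:6].tolist())
print([int(v) for v in V[60:330:6,320]])
t=shot('top')['pixels']; V=cv2.cvtColor(t,cv2.COLOR_RGB2HSV)[...,2]
E
```

```text
tcp [443.8  15.2 168.3] az -0.0005 tilt [ 0.0001 -0.0002] shift [ 0.   0.5 82.5] turn -0.0 w 0.302
[ 0.76861728  1.32139515 -1.9913435 ]
150 [225, 226, 218, 155, 152, 154, 155, 152, 153, 152, 153, 146, 70, 72, 73, 70, 72, 68, 78, 82, 82, 79, 80, 80, 79, 81, 76, 72, 113, 116, 118, 73, 105, 230, 230, 230, 230, 230, 230, 228, 228, 227, 229, 230, 229]
170 [225, 225, 226, 226, 227, 226, 228, 228, 227, 228, 194, 68, 74, 75, 81, 81, 82, 88, 96, 102, 121, 120, 120, 118, 111, 97, 94, 89, 85, 83, 86, 115, 113, 99, 230, 230, 228, 230, 230, 231, 230, 231, 231, 230, 230]
190 [226, 227, 226, 227, 228, 228, 229, 228, 228, 227, 227, 91, 125, 137, 138, 138, 139, 138, 139, 139, 141, 141, 140, 138, 138, 138, 137, 137, 138, 231, 231, 207, 108, 97, 230, 231, 230, 230, 230, 230, 230, 231, 230, 230, 231]
210 [226, 226, 226, 229, 227, 228, 227, 227, 226, 126, 138, 139, 137, 136, 136, 133, 132, 133, 131, 132, 130, 129, 130, 131, 131, 133, 133, 135, 135, 134, 156, 164, 130, 134, 129, 180, 229, 230, 231, 231, 230, 230, 227, 228, 228]
230 [225, 227, 225, 226, 227, 228, 229, 227, 137, 138, 135, 133, 132, 132, 130, 130, 130, 130, 129, 129, 130, 131, 130, 130, 130, 131, 130, 131, 135, 134, 135, 136, 138, 138, 140, 138, 156, 230, 229, 229, 229, 229, 229, 230, 230]
250 [226, 226, 226, 226, 226, 226, 226, 226, 132, 129, 130, 130, 128, 129, 129, 110, 82, 44, 133, 131, 46, 47, 45, 48, 129, 130, 41, 81, 102, 131, 134, 132, 133, 134, 213, 216, 194, 229, 229, 228, 228, 227, 228, 229, 229]
270 [223, 225, 225, 225, 228, 228, 227, 226, 225, 196, 196, 196, 186, 47, 48, 82, 69, 39, 34, 35, 33, 34, 34, 35, 36, 33, 39, 55, 82, 47, 47, 175, 206, 206, 207, 202, 226, 225, 226, 226, 224, 225, 225, 225, 229]
[228, 227, 227, 227, 227, 226, 227, 228, 206, 74, 73, 73, 74, 72, 70, 80, 79, 81, 97, 133, 135, 137, 138, 134, 136, 130, 131, 133, 131, 133, 129, 47, 40, 38, 33, 37, 40, 37, 32, 32, 33, 31, 30, 196, 45]
```

Cover is centred within about 2 mm, so I'm lowering it.

apply_moves:
  increments:
    - [0,0,10,0,0,0,15]
    - [0,0,25,0,0,0,15]
    - [0,0,40,0,0,0,15]
    - [0,0,55,0,0,0,15]
    - [0,0,66,0,0,0,15]
    - [0,0,74,0,0,0,15]
    - [0,0,79,0,0,0,15]
    - [0,0,82,0,0,0,15]
    - [0,0,82.5,0,0,0,15]
    - [0,0,82.5,0,0,0,15]

```text
t: 25.52
tool_pos: [443.4, 15.2, 86.2]
tcp_rot: [2.222, 2.221, 0.0]
contact_force: [0.3, -0.6, -2.0]
gripper_width: 0.298
gripper_force: 49.6
```

```bash
python3 - <<'E'
from h import *
go(444.3,15.2,85.8,0);print(readout.get_obs()['contact_force'])
E
```

```text
tcp [443.4  15.2  86.2] az -0.0006 tilt [ 0.0002 -0.0001] shift [-0.   0.9  0.4] turn -0.001 w 0.298
[ 0.32258113 -0.6053098  -2.03266319]
```

apply_moves:
  increments:
    - [0,0,0.7,0,0,0,15]
    - [0,0,1.5,0,0,0,15]
    - [0,0,1.5,0,0,0,15]
    - [0,0,1.5,0,0,0,15]

```text
t: 25.85
tool_pos: [444.3, 15.3, 85.3]
tcp_rot: [2.221, 2.219, 0.003]
contact_force: [2.7, 0.7, 12.9]
gripper_width: 0.306
gripper_force: 50.9
```

Contact. I'll open, rise and check.

apply_moves:
  increments:
    - [0,0,0,0,0,0,28]
    - [0,0,0,0,0,0,36]
    - [0,0,0,0,0,0,48]
    - [0,0,0,0,0,0,60]
    - [0,0,0,0,0,0,65]
    - [0,0,-15,0,0,0,65]
    - [0,0,-45,0,0,0,65]
    - [0,0,-80,0,0,0,65]
    - [0,0,-120,0,0,0,65]
    - [0,0,-160,0,0,0,65]

```text
t: 26.68
tool_pos: [442.6, 15.2, 246.4]
tcp_rot: [-2.222, -2.22, 0.001]
contact_force: [-0.1, -0.3, 0.1]
gripper_width: 0.765
gripper_force: 0.0
```

```bash
python3 - <<'E'
from h import *
go(458.8,-224.9,245,0)
d=dict(np.load('pics/top0.npz'))
s=shot('side');s0=dict(np.load('pics/side0.npz'))
V=cv2.cvtColor(s['pixels'],cv2.COLOR_RGB2HSV)[...,2]
# project expectations for the knob top, cover top edge
def proj(c,p):
    return cv2.projectPoints(np.array([p],float),np.ravel(c['rvec']),np.ravel(c['tvec']),np.array(c['K']),None)[0].ravel().round(1)
print('expect knob',proj(s,(444.3,15.3,103)),'if 10 high',proj(s,(444.3,15.3,113)))
x,y=map(int,proj(s,(444.3,15.3,101)))
k=np.zeros(V.shape,np.uint8);k[y-10:y+10,x-15:x+15]=(V<70)[y-10:y+10,x-15:x+15]
for q in cv2.findContours(k,0,1)[0]:
    if cv2.contourArea(q)>15:print('knob',cv2.boundingRect(q),'expected top/bottom rows',proj(s,(444.3,15.3,112)),proj(s,(444.3,15.3,90)))
# cover bottom front rim
print('rim front exp',proj(s,(444.3,15.3-52,6)),'col',[int(v) for v in V[int(proj(s,(444.3,15.3-52,6))[1])-15:,x][:28]])
E
```

```text
tcp [442.6  15.2 246.4] az -0.0006 tilt [-0.0008 -0.0001] shift [-240.1   16.4    1.4] turn -0.001 w 0.765
expect knob [295.6 172.5] if 10 high [295.5 169.6]
rim front exp [294.9 208.1] col [50, 52, 47, 42, 64, 66, 67, 59, 57, 54, 47, 47, 47, 45, 45, 47, 36, 36, 36, 38, 32, 34, 41, 31, 42, 47, 47, 31]
```

```bash
python3 - <<'E'
from h import *
c=shot('wrist');c['fish']=1
V=cv2.cvtColor(c['pixels'],cv2.COLOR_RGB2HSV)[...,2]
def cen(m,box,z):
    x0,y0,x1,y1=box;k=np.zeros(m.shape,np.uint8);k[y0:y1,x0:x1]=m[y0:y1,x0:x1]
    k=cv2.morphologyEx(k,cv2.MORPH_OPEN,np.ones((3,3)))
    for q in cv2.findContours(k,0,1)[0]:
        if cv2.contourArea(q)>200:
            b=cv2.boundingRect(q);print(b,cv2.contourArea(q),plane(c,b[0]+b[2]/2,b[1]+b[3]/2,z)[:2].round(1))
cen(V<60,(285,170,360,250),106)
print('bright disc');cen((V>150)&(V<225),(240,120,410,255),74)
print('dish');cen(V<150,(230,80,420,258),12)
E
```

```text
bright disc
(240, 120, 170, 135) 18192.5 [451.5   4.5]
dish
(304, 162, 30, 40) 864.5 [445.4  -6.4]
(230, 80, 145, 115) 7654.0 [425.   51.2]
```

apply_moves:
  increments:
    - [-30,2,0,0,0,0,65]
    - [-70,5,0,0,0,0,65]
    - [-110,8,0,0,0,0,65]
    - [-150,10,0,0,0,0,65]
    - [-190,13,0,0,0,0,65]
    - [-225,15,0,0,0,0,65]
    - [-240,15,0,0,0,0,65]
    - [-240,15,0,0,0,0,65]
    - [-240,15,0,0,0,0,65]
    - [-240,15,0,0,0,0,65]

```text
t: 27.62
tool_pos: [458.1, -223.9, 244.3]
tcp_rot: [-2.221, -2.221, -0.0]
contact_force: [0.3, -1.3, 0.1]
gripper_width: 0.759
gripper_force: 0.0
```

```bash
python3 - <<'E'
from h import *
go(459,-224.9,163.2,0)
t=shot('top');hsv=cv2.cvtColor(t['pixels'],cv2.COLOR_RGB2HSV);V=hsv[...,2]
def cen(m,box,z,n):
    x0,y0,x1,y1=box;k=np.zeros(m.shape,np.uint8);k[y0:y1,x0:x1]=m[y0:y1,x0:x1]
    for q in cv2.findContours(k,0,1)[0]:
        if cv2.contourArea(q)>40:
            e=cv2.fitEllipse(q);print(n,np.round(e[0],1),np.round(e[1],1),cv2.contourArea(q),plane(t,*e[0],z)[:2].round(1))
cen(V<60,(300,235,325,262),106,'knob');cen(V>150,(285,222,342,272),74,'covertop')
E
```

```text
tcp [ 458.1 -223.9  244.3] az 0.0003 tilt [-0.0004  0.0005] shift [-1.1  0.9 81.1] turn 0.0 w 0.759
covertop [337.6 266.5] [ 8.6 14.5] 47.5 [397.  -43.4]
covertop [288.  266.2] [ 7.8 15.4] 47.5 [398.4  71.9]
covertop [312.6 246.3] [41.3 41.8] 1354.0 [444.2  14.5]
covertop [335.8 227.9] [12.6 17.9] 80.0 [487.1 -40.1]
covertop [291.3 230.2] [15.  21.7] 93.5 [482.4  64.7]
```

The cover is centred at (444,14.5), against the dish at (444,15.5). Now I'll regrip the bottle.

apply_moves:
  increments:
    - [-0.7,0.6,20,0,0,0,65]
    - [-0.7,0.6,40,0,0,0,65]
    - [-0.7,0.6,60,0,0,0,65]
    - [-0.7,0.6,74,0,0,0,65]
    - [-0.7,0.6,80,0,0,0,65]
    - [-0.7,0.6,80,0,0,0,55]
    - [-0.7,0.6,80,0,0,0,45]
    - [-0.7,0.6,80,0,0,0,38]
    - [-0.7,0.6,80,0,0,0,34]
    - [-0.7,0.6,80,0,0,0,31]
  squeeze: 60

```text
t: 28.5
tool_pos: [459.1, -225.5, 165.3]
tcp_rot: [2.221, 2.22, 0.001]
contact_force: [-0.0, 0.5, 6.3]
gripper_width: 0.362
gripper_force: 6.6
```

apply_moves:
  increments:
    - [0,0,0,0,0,0,25]
    - [0,0,0,0,0,0,20]
    - [0,0,0,0,0,0,20]
    - [0,0,0,0,0,0,20]
    - [0,0,0,0,0,0,20]
  squeeze: 80

```text
t: 28.92
tool_pos: [459.2, -225.6, 165.6]
tcp_rot: [2.221, 2.219, 0.001]
contact_force: [-0.1, 2.2, 16.4]
gripper_width: 0.342
gripper_force: 78.5
```

apply_moves:
  increments:
    - [0,0,-3,0,0,0,20]
    - [0,0,-10,0,0,0,20]
    - [0,0,-22,0,0,0,20]
    - [0,0,-38,0,0,0,20]
    - [0,0,-55,0,0,0,20]
    - [0,0,-75,0,0,0,20]
    - [0,0,-95,0,0,0,20]
    - [0,0,-110,0,0,0,20]
    - [0,0,-120,0,0,0,20]
    - [0,0,-120,0,0,0,20]

```text
t: 29.75
tool_pos: [459.1, -225.6, 286.6]
tcp_rot: [2.22, 2.219, 0.002]
contact_force: [0.3, -0.3, -3.5]
gripper_width: 0.339
gripper_force: 79.5
```

```bash
python3 - <<'E'
from h import *
go(397.2,333.5,260,0);print(readout.get_obs()['contact_force'])
E
```

```text
tcp [ 459.1 -225.6  286.6] az -0.0006 tilt [ 0.0025 -0.0012] shift [559.1 -62.3  25.8] turn -0.001 w 0.339
[ 0.27137868 -0.29400828 -3.51533539]
```

Carrying the bottle back to TCP (397.2, 332.9), with release at z ≈ 173.6.

apply_moves:
  increments:
    - [8,0,0,0,0,0,20]
    - [24,-2,0,0,0,0,20]
    - [48,-5,0,0,0,0,20]
    - [74,-8,0,0,0,0,20]
    - [100,-11,0,0,0,0,20]
    - [126,-14,0,0,0,0,20]
    - [152,-17,0,0,0,0,20]
    - [178,-20,0,0,0,0,20]
    - [204,-23,0,0,0,0,20]
    - [230,-26,0,0,0,0,20]

```text
t: 30.58
tool_pos: [431.8, 6.3, 283.9]
tcp_rot: [-2.221, -2.22, 0.002]
contact_force: [0.7, 0.5, -3.8]
gripper_width: 0.34
gripper_force: 79.5
```

apply_moves:
  increments:
    - [26,-3,0,0,0,0,20]
    - [52,-6,0,0,0,0,20]
    - [78,-9,0,0,0,0,20]
    - [104,-12,0,0,0,0,20]
    - [130,-15,0,0,0,0,20]
    - [156,-18,0,0,0,0,20]
    - [182,-21,0,0,0,0,20]
    - [208,-24,5,0,0,0,20]
    - [234,-27,15,0,0,0,20]
    - [260,-30,25,0,0,0,20]

```text
t: 31.42
tool_pos: [401.8, 266.1, 258.5]
tcp_rot: [-2.221, -2.221, 0.001]
contact_force: [1.1, -0.5, -4.0]
gripper_width: 0.338
gripper_force: 79.5
```

apply_moves:
  increments:
    - [24,-2,10,0,0,0,20]
    - [44,-4,20,0,0,0,20]
    - [58,-6,30,0,0,0,20]
    - [66,-6,42,0,0,0,20]
    - [68.5,-6,55,0,0,0,20]
    - [68.5,-6,66,0,0,0,20]
    - [68.5,-6,74,0,0,0,20]
    - [68.5,-6,78,0,0,0,20]
    - [68.5,-6,78,0,0,0,20]
    - [68.5,-6,78,0,0,0,20]

```text
t: 32.25
tool_pos: [397.2, 332.9, 181.7]
tcp_rot: [2.222, 2.22, 0.0]
contact_force: [0.7, 0.1, -4.0]
gripper_width: 0.338
gripper_force: 79.5
```

```bash
python3 - <<'E'
from h import *
go(397.2,332.9,173.6,0);print(readout.get_obs()['contact_force'])
E
```

```text
tcp [397.2 332.9 181.7] az -0.001 tilt [ 0.0001 -0.    ] shift [0.  0.  8.1] turn -0.001 w 0.338
[ 0.70657824  0.08860705 -4.00864868]
```

apply_moves:
  increments:
    - [0,0,3,0,0,0,20]
    - [0,0,6,0,0,0,20]
    - [0,0,8,0,0,0,20]
    - [0,0,9,0,0,0,20]
    - [0,0,9,0,0,0,20]

```text
t: 32.67
tool_pos: [397.8, 333.5, 173.7]
tcp_rot: [2.222, 2.22, 0.004]
contact_force: [-0.9, -1.7, 20.0]
gripper_width: 0.334
gripper_force: 82.5
```

apply_moves:
  increments:
    - [0,0,-0.5,0,0,0,32]
    - [0,0,-0.5,0,0,0,40]
    - [0,0,-0.5,0,0,0,50]
    - [0,0,-0.5,0,0,0,60]
    - [0,0,-0.5,0,0,0,65]
    - [0,0,-12,0,0,0,65]
    - [0,0,-35,0,0,0,70]
    - [0,0,-60,0,0,0,80]
    - [0,0,-75,0,0,0,85]

```text
t: 33.42
tool_pos: [397.2, 333.3, 249.5]
tcp_rot: [2.222, 2.221, 0.002]
contact_force: [0.2, -0.8, 0.1]
gripper_width: 0.995
gripper_force: 0.0
```

apply_moves:
  increments:
    - [-30,4,0,0,0,0,85]
    - [-70,8,0,0,0,0,85]
    - [-110,12,0,0,0,0,85]
    - [-150,16,0,0,0,0,85]
    - [-190,20,0,0,0,0,85]
    - [-230,24,0,0,0,0,85]
    - [-270,28,0,0,0,0,85]
    - [-310,32,0,0,0,0,85]
    - [-350,36,0,0,0,0,85]
    - [-390,40,0,0,0,0,85]

```text
t: 34.25
tool_pos: [436.6, -58.9, 247.6]
tcp_rot: [2.222, 2.221, 0.0]
contact_force: [0.3, 0.7, 0.3]
gripper_width: 0.995
gripper_force: 0.0
```

apply_moves:
  increments:
    - [-40,4,0,0,0,0,85]
    - [-80,8,0,0,0,0,85]
    - [-120,12,0,0,0,0,85]
    - [-160,16,0,0,0,0,85]
    - [-200,18,0,0,0,0,85]
    - [-240,19,0,0,0,0,85]
    - [-270,19,0,0,0,0,85]
    - [-282,19,0,0,0,0,85]
    - [-282,19,0,0,0,0,85]
    - [-282,19,0,0,0,0,85]

```text
t: 35.08
tool_pos: [455.5, -338.8, 247.2]
tcp_rot: [-2.222, -2.22, -0.0]
contact_force: [-0.3, 0.0, -0.0]
gripper_width: 0.996
gripper_force: 0.0
```

```bash
python3 - <<'E'
from h import *
go(456.6,-339.2,92.3,0)
t=shot('top');d=dict(np.load('pics/top0.npz'))
hsv=cv2.cvtColor(t['pixels'],cv2.COLOR_RGB2HSV);H0=cv2.cvtColor(d['pixels'],cv2.COLOR_RGB2HSV)
# bottle: dark outline left of the pads, now vs start
for n,h in(('now',hsv),('start',H0)):
    k=np.zeros(h.shape[:2],np.uint8);k[240:300,145:163]=(h[...,2]<80)[240:300,145:163]
    q=max(cv2.findContours(k,0,1)[0],key=cv2.contourArea);print(n,cv2.boundingRect(q),cv2.contourArea(q))
# can on mat
k=((hsv[...,0]<6)|(hsv[...,0]>174))&(hsv[...,1]>150)&(hsv[...,2]>70);kk=np.zeros(k.shape,np.uint8);kk[200:300,370:520]=k[200:300,370:520]
cs=cv2.findContours(kk,0,1)[0]
if cs: q=max(cs,key=cv2.contourArea);print('can',cv2.boundingRect(q))
print(np.abs(t['pixels'][255:285,150:195].astype(int)-d['pixels'][255:285,150:195]).mean())
E
```

```text
tcp [ 455.5 -338.8  247.2] az -0.0012 tilt [-0.0003  0.0005] shift [ -0.5   1.2 154.9] turn -0.001 w 0.996
now (150, 254, 13, 25) 186.0
start (150, 255, 13, 25) 186.5
can (456, 229, 29, 19)
7.611358024691358
```

The bottle's outline matches its start within a pixel. Now the can.

apply_moves:
  increments:
    - [-0.4,0.8,30,0,0,0,85]
    - [-0.4,0.8,60,0,0,0,85]
    - [-0.4,0.8,90,0,0,0,85]
    - [-0.4,0.8,118,0,0,0,85]
    - [-0.4,0.8,140,0,0,0,85]
    - [-0.4,0.8,154,0,0,0,85]
    - [-0.4,0.8,154,0,0,0,70]
    - [-0.4,0.8,154,0,0,0,55]
    - [-0.4,0.8,154,0,0,0,45]
    - [-0.4,0.8,154,0,0,0,38]
  squeeze: 40

```text
t: 35.97
tool_pos: [457.0, -339.3, 94.9]
tcp_rot: [2.22, 2.22, 0.001]
contact_force: [-3.2, 2.4, 27.1]
gripper_width: 0.461
gripper_force: 36.4
```

apply_moves:
  increments:
    - [0,0,0,0,0,0,34]
    - [0,0,0,0,0,0,30]
    - [0,0,0,0,0,0,30]
    - [0,0,0,0,0,0,30]
    - [0,0,0,0,0,0,30]

```text
t: 36.38
tool_pos: [457.0, -339.3, 95.0]
tcp_rot: [2.22, 2.22, 0.001]
contact_force: [-0.9, 2.2, 8.7]
gripper_width: 0.466
gripper_force: 39.9
```

apply_moves:
  increments:
    - [0,0,-4,0,0,0,30]
    - [0,0,-12,0,0,0,30]
    - [0,0,-28,0,0,0,30]
    - [0,0,-46,0,0,0,30]
    - [0,0,-58,0,0,0,30]
    - [0,0,-60,0,0,0,30]
    - [0,0,-60,0,0,0,30]

```text
t: 36.97
tool_pos: [456.7, -339.5, 154.5]
tcp_rot: [2.221, 2.22, 0.0]
contact_force: [0.5, 0.4, -2.6]
gripper_width: 0.462
gripper_force: 40.9
```

```bash
python3 - <<'E'
from h import *
go(387.1,219.1,150,0);print(readout.get_obs()['contact_force'])
E
```

```text
tcp [ 456.7 -339.5  154.5] az -0.0005 tilt [ 0.0013 -0.001 ] shift [558.6 -69.9   3.9] turn -0.001 w 0.462
[ 0.54432831  0.38988259 -2.61112573]
```

The cover now stands on the route, so I'll go over it high (can bottom at about 134 mm), then restore the yaw.

apply_moves:
  increments:
    - [0,0,-15,0,0,0,30]
    - [5,0,-40,0,0,0,30]
    - [20,-2,-65,0,0,0,30]
    - [46,-5,-72,0,0,0,30]
    - [76,-9,-72,0,0,0,30]
    - [106,-13,-72,0,0,0,30]
    - [136,-17,-72,0,0,0,30]
    - [166,-21,-72,0,0,0,30]
    - [196,-25,-72,0,0,0,30]
    - [226,-28,-72,0,0,0,30]

```text
t: 37.8
tool_pos: [427.7, -112.0, 225.1]
tcp_rot: [-2.222, -2.22, 0.001]
contact_force: [0.3, 0.9, -2.7]
gripper_width: 0.461
gripper_force: 41.0
```

apply_moves:
  increments:
    - [30,-3,0,0,0,0,30]
    - [60,-7,0,0,0,0,30]
    - [90,-11,0,0,0,0,30]
    - [120,-15,0,0,0,0,30]
    - [150,-19,0,0,0,0,30]
    - [180,-23,0,0,0,0,30]
    - [210,-27,0,0,0,0.02,30]
    - [240,-31,0,0,0,0.04,30]
    - [270,-35,0,0,0,0.06,30]
    - [296,-38,0,0,0,0.0865,30]

```text
t: 38.63
tool_pos: [389.9, 184.6, 225.0]
tcp_rot: [-2.316, -2.123, 0.001]
contact_force: [0.7, -0.9, -3.0]
gripper_width: 0.466
gripper_force: 41.0
```

```bash
python3 - <<'E'
from h import *
go(387.2,219.1,112,-0.0865);print(readout.get_obs()['contact_force'])
E
```

```text
tcp [389.9 184.6 225. ] az -0.0869 tilt [-0.0009 -0.0003] shift [ 34.2  -5.6 113. ] turn -0.0 w 0.466
[ 0.72964512 -0.89273083 -3.02322535]
```

apply_moves:
  increments:
    - [14,-2,10,0,0,0,30]
    - [26,-4,25,0,0,0,30]
    - [34,-6,42,0,0,0,30]
    - [34,-6,60,0,0,0,30]
    - [34,-6,78,0,0,0,30]
    - [34,-6,94,0,0,0,30]
    - [34,-6,106,0,0,0,30]
    - [34,-6,112,0,0,0,30]
    - [34,-6,112,0,0,0,30]
    - [34,-6,112,0,0,0,30]

```text
t: 39.47
tool_pos: [387.6, 217.0, 113.6]
tcp_rot: [2.316, 2.123, -0.001]
contact_force: [-0.1, -0.1, -2.5]
gripper_width: 0.464
gripper_force: 41.0
```

```bash
python3 - <<'E'
from h import *
go(387.2,219.1,103,-0.0865);print(readout.get_obs()['contact_force'])
E
```

```text
tcp [387.6 217.  113.6] az -0.087 tilt [-0.0004 -0.0004] shift [ 2.  -0.6 10.6] turn -0.001 w 0.464
[-0.09557101 -0.05043693 -2.4674215 ]
```

apply_moves:
  increments:
    - [1,0,4,0,0,0,30]
    - [2,0,7,0,0,0,30]
    - [2,0,9.5,0,0,0,30]
    - [2,0,10.7,0,0,0,30]
    - [2,0,10.7,0,0,0,30]
    - [2,0,10.7,0,0,0,30]

```text
t: 39.97
tool_pos: [387.9, 219.3, 103.1]
tcp_rot: [-2.316, -2.123, -0.001]
contact_force: [-0.9, 0.4, 3.4]
gripper_width: 0.459
gripper_force: 41.7
```

On the floor. Releasing and rising clear.

apply_moves:
  increments:
    - [0,0,0,0,0,0,40]
    - [0,0,0,0,0,0,48]
    - [0,0,0,0,0,0,60]
    - [0,0,0,0,0,0,75]
    - [0,0,0,0,0,0,85]
    - [0,0,0,0,0,0,85]
    - [0,0,-15,0,0,0,85]
    - [0,0,-45,0,0,0,85]
    - [0,0,-80,0,0,0,85]
    - [0,0,-115,0,0,0,85]

```text
t: 40.8
tool_pos: [387.4, 218.7, 219.2]
tcp_rot: [-2.316, -2.122, 0.002]
contact_force: [0.4, 0.9, -0.6]
gripper_width: 0.994
gripper_force: 0.0
```

apply_moves:
  increments:
    - [-30,5,-30,0,0,0,85]
    - [-70,10,-40,0,0,0,85]
    - [-110,15,-40,0,0,0,85]
    - [-150,20,-40,0,0,0,85]
    - [-190,25,-40,0,0,0,85]
    - [-230,30,-40,0,0,0,85]
    - [-270,35,-40,0,0,0,85]
    - [-310,40,-40,0,0,0,85]
    - [-350,45,-40,0,0,0,85]
    - [-390,50,-40,0,0,0,85]

```text
t: 41.63
tool_pos: [403.3, -175.9, 257.9]
tcp_rot: [2.316, 2.122, 0.0]
contact_force: [1.1, 0.8, -0.2]
gripper_width: 0.994
gripper_force: 0.0
```

apply_moves:
  increments:
    - [-40,0,0,0,0,0,85]
    - [-80,0,0,0,0,0,85]
    - [-110,0,0,0,0,0,85]
    - [-110,0,0,0,0,0,85]
    - [-110,0,0,0,0,0,85]

```text
t: 42.05
tool_pos: [393.6, -284.5, 257.5]
tcp_rot: [-2.318, -2.119, 0.001]
contact_force: [0.5, 0.4, -0.4]
gripper_width: 0.996
gripper_force: 0.0
```

```bash
python3 - <<'E'
from h import *
for n,box in(('top',(140,200,262,300)),('side',(265,95,345,190))):
    t=shot(n);d=dict(np.load(f'pics/{n}0.npz'));x0,y0,x1,y1=box
    for m,im in(('now',t['pixels']),('start',d['pixels'])):
        h=cv2.cvtColor(im,cv2.COLOR_RGB2HSV)
        k=((h[...,0]<6)|(h[...,0]>174))&(h[...,1]>170)&(h[...,2]>120)
        kk=np.zeros(k.shape,np.uint8);kk[y0:y1,x0:x1]=k[y0:y1,x0:x1]
        q=max(cv2.findContours(kk,0,1)[0],key=cv2.contourArea);r=cv2.minAreaRect(q)
        b=h[...,2]<70;bb=np.zeros(k.shape,np.uint8)
        X=(145,240,163,300) if n=='top' else (275,100,305,136)
        bb[X[1]:X[3],X[0]:X[2]]=b[X[1]:X[3],X[0]:X[2]];p=max(cv2.findContours(bb,0,1)[0],key=cv2.contourArea)
        print(n,m,'can',np.round(r[0],1),np.round(r[1],1),round(r[2],1),plane(t,*r[0],141)[:2].round(1) if n=='top' else '','bottle',cv2.boundingRect(p),cv2.contourArea(p))
    if n=='top':
        V=cv2.cvtColor(t['pixels'],cv2.COLOR_RGB2HSV)[...,2];kk=np.zeros(V.shape,np.uint8);kk[222:272,285:342]=V[222:272,285:342]>150
        q=max(cv2.findContours(kk,0,1)[0],key=cv2.contourArea);e=cv2.fitEllipse(q);print('cover',plane(t,*e[0],74)[:2].round(1),np.round(e[1],1))
        print('bystander diff',[np.abs(t['pixels'][a:b,c:e].astype(int)-d['pixels'][a:b,c:e]).mean().round(1) for a,b,c,e in((140,185,230,275),(140,180,370,410))])
E
```

```text
top now can [217.7 270.9] [29.  17.3] 3.0 [387.7 219. ] bottle (150, 254, 13, 24) 177.5
top start can [218.  271.5] [17. 28.] 90.0 [386.3 218.2] bottle (150, 255, 13, 25) 177.0
cover [444.2  14.4] [41.3 41.7]
bystander diff [np.float64(6.2), np.float64(7.9)]
side now can [287. 139.] [2. 2.] 90.0  bottle (275, 100, 30, 36) 387.0
side start can [283.5 139. ] [ 6. 11.] 90.0  bottle (281, 110, 24, 26) 229.5
```

```bash
python3 -c "
from bench import manip
print(manip.close_job())"
```

```text
the job is handed in; nothing more can be done
None
```

I handed the job in at about 42 s with the tin centred under the cover in the dish and the bottle and can back in the tray, 1–2 mm from their start spots in the final top view; hand-in returned no verdict.

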